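Reload and lock a shaker platform

TASK

Reload the shaker platform: pull its locking slide fully out by the round knob, take the used sample carrier out of its pocket by the upright handle and lay it flat in the white tray, then fit every fresh carrier from the worktop into a pocket of its own, tilting one end in under the platform's overhanging lip and lowering the other until it lies flat on the pocket floor. When all fresh ones are in, push the slide fully home so that it locks them down. Leave the small beaker and the roll of tape where they stand.

Things in the scene. Friction and masses are not known exactly. Their poses are not given: they have to be found in the camera images.
- lock_slide (a joint): Locking slide: steel bar on the far wall with three tongues, 14 mm wide. m: 0 = home, each tongue 10 mm over the far end of its pocket, underside 10 mm above the pocket floor; 0.036 = fully out along the platform's -y, tongues over the rails, pockets free. Detented: a 3 N spring holds it at either end and it snaps over past mid-travel; 4 N moves it. A carrier not lying flat blocks it.
- knob (a point): Centre of the black round knob at the -y end of the locking slide: 32 mm in diameter, 21 mm long along y (the slide's direction), 25 mm above the worktop; it moves with the slide. Axes as the platform's. 17 mm of free stem lie between knob and platform when the slide is home.
- platform: Shaker platform, grey and aluminium, fixed to the worktop, 130 (x) x 258 (y) x 31 mm. Origin under its middle. Axes: z up, x from the lip side (near the robot) to the slide side, y along the row of three equal pockets, away from the knob. Rails and far wall of the pockets stand 20 mm above the worktop, the lip's top 31 mm.
- lip (a point): Middle of the lower edge of the overhanging lip, axes as the platform's. The lip is 6 mm thick, runs along all pockets and overhangs their -x ends by 10 mm, its underside 13 mm above the pocket floors. So a carrier goes in only with its -x end tilted 12 to 22 degrees down, that end first under the lip, until it is near the end wall, and is then rotated down flat.
- pocket_0 (a point): Centre of the floor of a platform pocket (nearest the knob), 12 mm above the worktop; axes as the platform's. Pockets are 80 mm apart. It is 94 mm long in x, 62 mm wide in y; rails and far wall 8 mm high; the end wall under the lip stands at x = -47 mm, the lip reaches to x = -37 mm. Any carrier may go in any pocket, one each.
- pocket_1 (a point): Centre of the floor of a platform pocket (the middle one), 12 mm above the worktop; axes as the platform's. Pockets are 80 mm apart. It is 94 mm long in x, 62 mm wide in y; rails and far wall 8 mm high; the end wall under the lip stands at x = -47 mm, the lip reaches to x = -37 mm. Any carrier may go in any pocket, one each.
- pocket_2 (a point): Centre of the floor of a platform pocket (farthest from the knob), 12 mm above the worktop; axes as the platform's. Pockets are 80 mm apart. It is 94 mm long in x, 62 mm wide in y; rails and far wall 8 mm high; the end wall under the lip stands at x = -47 mm, the lip reaches to x = -37 mm. Any carrier may go in any pocket, one each.
- carrier_0_centre (a point): Centre (21 mm above its underside) of a fresh sample carrier, on the worktop at the start; all alike, two or three present. Aluminium plate 90 (x) x 56 (y) x 6 mm, white capped cells near both ends; in the middle an upright grey handle, a solid bar 12 mm thick in x, 46 mm long in y, from 6 to 42 mm above the underside. The same after a half turn about z. 0.13 to 0.25 kg. z is up.
- carrier_1_centre (a point): Centre (21 mm above its underside) of a fresh sample carrier, on the worktop at the start; all alike, two or three present. Aluminium plate 90 (x) x 56 (y) x 6 mm, white capped cells near both ends; in the middle an upright grey handle, a solid bar 12 mm thick in x, 46 mm long in y, from 6 to 42 mm above the underside. The same after a half turn about z. 0.13 to 0.25 kg. z is up.
- carrier_2_centre (a point): Centre (21 mm above its underside) of a fresh sample carrier, on the worktop at the start; all alike, two or three present. Aluminium plate 90 (x) x 56 (y) x 6 mm, white capped cells near both ends; in the middle an upright grey handle, a solid bar 12 mm thick in x, 46 mm long in y, from 6 to 42 mm above the underside. The same after a half turn about z. 0.13 to 0.25 kg. z is up.
- used_0_centre (a point): Centre (21 mm above its underside) of the used sample carrier that lies in pocket_0 at the start, under the lip and the slide's tongue. Only one of used_0, used_1, used_2 is present. Shape, size and axes as the fresh carriers; 0.18 kg. It comes out as one goes in: lip end kept down, other end raised 12 to 22 degrees, then drawn away from the lip and up.
- used_1_centre (a point): Centre (21 mm above its underside) of the used sample carrier that lies in pocket_1 at the start, under the lip and the slide's tongue. Only one of used_0, used_1, used_2 is present. Shape, size and axes as the fresh carriers; 0.18 kg. It comes out as one goes in: lip end kept down, other end raised 12 to 22 degrees, then drawn away from the lip and up.
- used_2_centre (a point): Centre (21 mm above its underside) of the used sample carrier that lies in pocket_2 at the start, under the lip and the slide's tongue. Only one of used_0, used_1, used_2 is present. Shape, size and axes as the fresh carriers; 0.18 kg. It comes out as one goes in: lip end kept down, other end raised 12 to 22 degrees, then drawn away from the lip and up.
- tray_in (a point): Centre of the floor of the white open tray, fixed on the worktop: 120 (x) x 150 (y) x 14 mm outside, walls 4 mm thick, floor 4 mm above the worktop. z up.
- lab_timer: Fixed obstacle, not used: a round clock-faced timer, about 0.24 m high and 0.2 m across with its feet, standing behind the tray, between the fresh carriers and the platform; origin at the middle of its underside. Carry things round its front or well over it.
- beaker_small: Bystander, to be left alone: small glass beaker, 54 mm wide, 70 mm high; origin at the centre of its underside.
- tape: Bystander, to be left alone: roll of tape lying flat, 100 mm wide, 25 mm high; origin at the centre of its underside.

How it is judged:
By the outcome, as a careful person would: the job done as asked, in the order asked, and still so for the second after the job is handed in, with the robot touching nothing.
Of used_0, used_1, used_2 only 1 to 1 are there at a start; the rules pass over those that are not, and their reading is None.
Of carrier_0, carrier_1, carrier_2 only 2 to 3 are there at a start; the rules pass over those that are not, and their reading is None.
At some moment in a run one of carrier_0, carrier_1, carrier_2 may be knocked a few centimetres aside while the robot is not near it.
Once in a run the grip may slacken for a moment while it holds something.
It also fails if it takes over 210 s, if anything falls off the work surface, if the arm or the gripper's body presses on something with over 40 N, if the wrist force passes 120 N, or if a joint passes its speed limit or range.

ROBOT

A 6-joint arm with a two-finger parallel gripper is mounted at the origin on a cart in front of the work surface, level with it; the furniture and walls round the work are solid. World frame = base frame: x ahead of the robot, y to its left, z up, the work surface at z = 0. Lengths are in mm, angles in rad, forces in N, time in s.
With the tool pointing down it reaches from about 300 to 775 mm from the base axis. Payload 14.6 kg.
Tool frame: the origin (TCP) lies midway between the tips of the shut fingers; the grasp point (between the pads) lies 19 mm behind it; z points along the fingers, y is the line along which they close (so a half turn about z gives the same grasp; the last joint's range is limited). The gripper opens to 94 mm and grips with 3 to 60 N. Pads are 16 mm wide; open, the fingers measure 119 mm over their backs; the gripper's body (75 mm by 177 mm) begins 78 mm behind the grasp point.
Start: joints at [-1.402, 0.3, 1.521, -0, 1.321, -0.067], TCP at [128.485, -534.772, 205.446] pointing down, gripper open.
Joint ranges: [-3.03, 3.03], [-0.79, 2.21], [0.23, 2.52], [-1.04, 4.18], [0, 3.07], [-2.55, 2.55]. Speed limits (rad/s): [2.22, 2.22, 2.57, 3.14, 3.14, 3.14].

INTERFACE

Orientations are given as [roll, pitch, yaw] about the fixed x, y, z axes, in that order (R = Rz(yaw) Ry(pitch) Rx(roll)).
In Python, from cell import manip, camera gives the robot as it stands.
- The arm moves only by the tool move_arm, never from a script. Its arguments are lists of equal length, an entry for each row: "dp": the shift along the world's x, y, z in mm, a list of three; "rotation": the turn, a rotation vector about the world's x, y, z in rad, a list of three; "hand": the opening, from 0 (shut) to 1 (fully open). A call has 1 to 10 rows; each row shifts and turns the commanded pose from where the row before left it; what a row does not reach is not made up. A row lasts 1/8 s, in which the tool goes at most 62.5 mm and 10.7 degrees, less where a joint would pass 70% of its speed; a pose out of reach is approached as far as the arm can. A call with a gripper value outside its range is refused whole. The fingers move at their own pace and stop on an object; "newtons" is the grip in N (left out, the last holds). Time passes only in rows, so rows that do not move let the fingers close. It gives the time, the measured TCP pose, the force, the opening and the grip force at its end, in the units of the state.
- manip.read_state(): the state, without advancing time (a new reading comes with each control period).
- camera(name): name is "scene" or "top" or "wrist"; returns a dict with "image" (480x640x3 uint8, red, green, blue), "fx", "fy", "cx", "cy" (pixels), "k1" (the pictures are not rectified: a ray, as slopes to the right and down, at radius r is drawn at 1 + k1 r^2 times it, then the intrinsics apply), "R" (3x3) and "t" (3): a world point X has camera coordinates R X + t; the wrist camera has in their place "mount" (4x4, takes a point from camera to tool coordinates, whose origin is the TCP and whose axes are the flange's). Camera axes: x right, y down, z forward; pixel columns grow to the right and rows downward; lengths in mm; the calibration is good to about 2 mm. A picture is of the moment at which its call begins: read the wrist's pose just before it. There is no depth.
- manip.sign_off(): hands the job in; it is judged then, once.
The state is a dict: "clock": time; "joints": joint angles; "qd": joint speeds; "effort": joint torques, N m; "eef_pos": TCP position; "eef_rot": TCP orientation; "wrist_force": force on the tool from outside, world axes, zero at the start; "moment": the same for the moment, N m; "finger_gap": finger opening in mm; "finger_force": force on a finger pad.
Only numpy, scipy, OpenCV 4.12 (cv2) and the standard library are available. Lean on these libraries where they do the work, as an engineer would, in place of code of your own. Each camera call takes 0.05 s, during which the arm holds its last target. There are 200 camera calls.

## Working session

There is one attempt and no reset: what is moved stays moved. The work goes in short steps, Python scripts to look and compute and a tool call to move; the robot and the scene stay as the last step left them, time stands still between calls to the robot, and variables do not carry over. Pictures are saved under pics/ and viewed, at most 14 in all, crops included, and the job is handed in when it is done.

Besides the shell and the picture viewer there is one more tool, called after "Emit:" as name(argument=value, ...) on one line, values as JSON. move_arm: Moves the arm, as the interface text tells. Its arguments: {"type":"object","properties":{"dp":{"type":"array","items":{"type":"array","items":{"type":"number"}}},"rotation":{"type":"array","items":{"type":"array","items":{"type":"number"}}},"hand":{"type":"array","items":{"type":"number"}},"newtons":{"type":"number"}},"required":["dp","rotation","hand"]}

```bash
ls; mkdir -p pics; cat > h.py <<'E'
import numpy as np, cv2
from cell import manip, camera
from scipy.spatial.transform import Rotation as Ro
def snap(n, f=None):
    s=manip.read_state(); c=camera(n)
    if n=="wrist":
        T=np.eye(4); T[:3,:3]=Ro.from_euler('xyz',s['eef_rot']).as_matrix(); T[:3,3]=s['eef_pos']
        M=T@np.array(c['mount']); c['R']=M[:3,:3].T; c['t']=-M[:3,:3].T@M[:3,3]
    c['R']=np.array(c['R']); c['t']=np.array(c['t'])
    if f:
        cv2.imwrite(f'pics/{f}.png',c['image'][:,:,::-1]); np.savez(f'pics/{f}.npz',**{k:v for k,v in c.items()})
    return c
def load(f): return dict(np.load(f'pics/{f}.npz'))
def K(c): return np.array([[c['fx'],0,c['cx']],[0,c['fy'],c['cy']],[0,0,1.]]),np.array([float(c['k1']),0,0,0,0])
def ray(c,uv,z):
    k,d=K(c); p=cv2.undistortPoints(np.array(uv,float).reshape(-1,1,2),k,d).reshape(-1,2)
    D=np.c_[p,np.ones(len(p))]@c['R']; o=-c['R'].T@c['t']
    return o+D*((z-o[2])/D[:,2])[:,None]
def proj(c,X):
    k,d=K(c); return cv2.projectPoints(np.array(X,float).reshape(-1,1,3),cv2.Rodrigues(c['R'])[0],c['t'],k,d)[0].reshape(-1,2)
E
python3 - <<'E'
from h import *
print(manip.read_state())
for n in("scene","top"):
    c=snap(n,n+"0"); print(n,-c['R'].T@c['t'],c['fx'],c['k1'])
a=cv2.imread('pics/scene0.png')
E
```

```text
pics
{'clock': 0.0, 'joints': array([-1.40161734e+00,  3.00492682e-01,  1.52158032e+00, -4.01873662e-05,
        1.32068450e+00, -6.65962732e-02]), 'qd': array([-0.0015898 , -0.00031071,  0.0014905 ,  0.0001947 ,  0.0006764 ,
        0.00064908]), 'effort': array([-3.75242062e-04, -5.31805801e+01, -3.52741671e+01,  7.08246650e-02,
        2.43152253e-02, -5.69279723e-05]), 'eef_pos': array([ 128.42332335, -534.52953785,  204.87481122]), 'eef_rot': array([-3.14042780e+00, -3.86780552e-05,  2.35785210e-01]), 'wrist_force': array([ 0.18352481, -1.25296906,  0.44615604]), 'moment': array([ 0.01691315, -0.01390482, -0.02757978]), 'finger_force': 0.0, 'finger_gap': 93.98524459810271}
scene [-812.7688387  1152.09110364 1038.9751039 ] 608.2530189326973 -0.003490521529847756
top [ 464.27368631   88.60366471 1328.99717418] 468.69892004778296 -0.06383415420854024
```

View pics/top0.png

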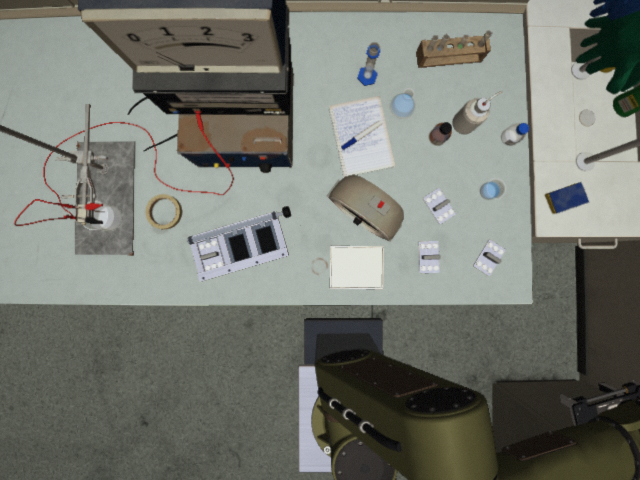

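View pics/scene0.png

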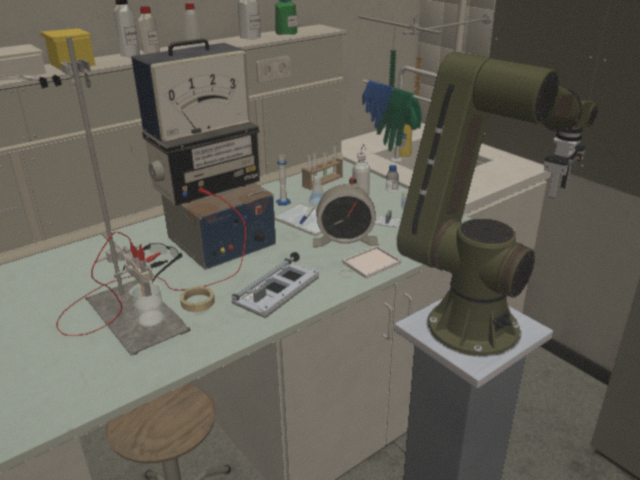

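The top view shows the platform around (240,247) with its knob at (286,211), and the used carrier in the left pocket, pocket_2, at (210,255). The tray is at (356,267), the timer at (367,207), and three fresh carriers are at (440,206), (429,257) and (490,258). The tape is at (163,211) and a beaker stands at (491,190). The scene view agrees with this.

```bash
python3 - <<'E'
from h import *
c=load('top0'); im=c['image']
a=cv2.resize(im[195:295,180:310],None,fx=4.5,fy=4.5,interpolation=cv2.INTER_CUBIC)
b=cv2.resize(im[180:280,410:520],None,fx=4.5,fy=4.5,interpolation=cv2.INTER_CUBIC)
cv2.imwrite('pics/cr.png',cv2.resize(np.hstack([a,b]),(800,333))[:,:,::-1])
for n,p,z in [("knob",(286,211),25),("tray",(356,267),4),("c0",(440,206),42),("c1",(429,257),42),("c2",(490,258),42),("used",(210,255),54),("timer",(367,207),100),("tape",(163,211),20),("bk",(491,190),40)]:
    print(n,ray(c,[p],z)[0].round(0))
# carrier via bright masks (white caps)
g=im.astype(int).min(2); m=((g>205)).astype(np.uint8); 
n,l,s,ce=cv2.connectedComponentsWithStats(m)
for i in range(1,n):
    if s[i,4]>4 and s[i,1]>170 and s[i,1]<300 and s[i,0]<540: print(s[i],ce[i].round(1))
E
```

```text
knob [584. 194.  25.]
tray [427.  -2.   4.]
c0 [ 596. -234.   42.]
c1 [ 455. -201.   42.]
c2 [ 451. -371.   42.]
used [462. 399.  54.]
timer [587. -26. 100.]
tape [586. 542.  20.]
bk [ 641. -379.   40.]
[437 191   5   5  15] [438.8 192.9]
[432 194   4   5  16] [433.7 196.3]
[426 198   5   4  15] [428.1 199.5]
[449 209   4   5  16] [450.7 211.1]
[443 213   5   5  17] [445.5 214.7]
[438 216   5   5  18] [440.3 217.9]
[212 241   4   5  16] [213.4 242.6]
[206 243   4   5  15] [207.5 244.9]
[489 243   4   4  11] [490.6 244.5]
[200 245   4   4  14] [201.3 246.5]
[421 244   4   5  15] [422.5 245.7]
[426 244   6   4  18] [428.7 245.6]
[433 244   5   4  16] [435.  245.4]
[ 331  246   51   41 1957] [356.3 266.7]
[336 246   5   1   5] [338. 246.]
[494 246   4   5  16] [495.5 247.8]
[499 250   4   4  14] [500.7 251.6]
[478 261   4   5  15] [479.3 263.3]
[218 262   4   5  15] [219.5 263.9]
[211 264   5   4  17] [213.3 265.6]
[330 264   1   8   8] [330.  267.5]
[483 265   4   4  15] [484.4 266.6]
[206 266   4   4  15] [207.4 267.4]
[421 266   5   5  18] [423.3 268.2]
[427 266  12   5  40] [432.7 267.8]
[489 268   3   5  12] [489.9 270.2]
[330 273   1  13  13] [330. 279.]
[349 288  33   1  33] [365. 288.]
```

View pics/cr.png

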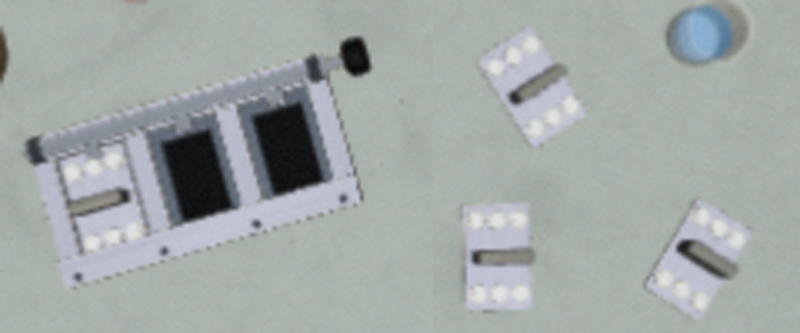

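The crop shows four lip screws at full-image pixels (203.4,277.9), (229.5,270.4), (257.1,262) and (282.9,254.5). Each carrier has six caps that can be used as markers.

```bash
cat >> h.py <<'E'
def caps(c,th=205,amin=8,amax=1e9):
    g=c['image'].astype(int).min(2); n,l,s,ce=cv2.connectedComponentsWithStats((g>th).astype(np.uint8))
    return np.array([ce[i] for i in range(1,n) if amin<=s[i,4]<=amax])
E
python3 - <<'E'
from h import *
c=load('top0')
X=ray(c,[(203.4,277.9),(229.5,270.4),(257.1,262),(282.9,254.5)],31); print(X.round(0)); d=X[0]-X[3]; print("yaw",np.arctan2(-d[0],d[1]),np.linalg.norm(d))
for n,uv in dict(c0=[(438.8,192.9),(433.7,196.3),(428.1,199.5),(450.7,211.1),(445.5,214.7),(440.3,217.9)],c1=[(422.5,245.7),(428.7,245.6),(435,245.4),(423.3,268.2),(436,267.8),(429.6,268)],c2=[(490.6,244.5),(495.5,247.8),(500.7,251.6),(479.3,263.3),(484.4,266.6),(489.9,270.2)],used=[(213.4,242.6),(207.5,244.9),(201.3,246.5),(219.5,263.9),(213.3,265.6),(207.4,267.4)]).items():
    X=ray(c,uv,30 if n=='used' else 18); e=X[:3].mean(0)-X[3:].mean(0); print(n,X.mean(0).round(0),"yaw",np.arctan2(e[1],e[0]).round(3),np.linalg.norm(e).round(1))
print(ray(c,[(331,246),(382,246),(331,288),(382,288)],14).round(0))
print(ray(c,[(180,165),(290,170)],0).round(0))
print(snap('wrist','w0')['mount'])
E
```

```text
[[398. 422.  31.]
 [419. 350.  31.]
 [442. 273.  31.]
 [463. 202.  31.]]
yaw 0.28437214344032635 229.97945043792993
c0 [ 600. -238.   18.] yaw 0.568 61.6
c1 [ 455. -207.   18.] yaw 0.028 62.8
c2 [ 453. -380.   18.] yaw -0.556 61.8
used [462. 403.  30.] yaw 0.289 60.7
[[487.  68.  14.]
 [486. -75.  14.]
 [369.  68.  14.]
 [369. -74.  14.]]
[[721. 502.   0.]
 [704. 184.   0.]]
[[-1.16153090e-03 -9.70204664e-01 -2.42284049e-01  6.91717123e+01]
 [ 9.99998750e-01 -1.38687963e-03  7.59553263e-04 -4.13153482e-01]
 [-1.07294093e-03 -2.42282864e-01  9.70205062e-01 -1.78909364e+02]
 [ 0.00000000e+00  0.00000000e+00  0.00000000e+00  1.00000000e+00]]
```

Emit:
move_arm(dp=[[39, 34, 16], [39, 34, 16], [39, 34, 16], [39, 34, 16], [39, 34, 16], [39, 34, 16], [39, 34, 16], [4, 60, 0], [4, 60, 0], [4, 60, 0]], rotation=[[0, 0, 0.16], [0, 0, 0.16], [0, 0, 0.16], [0, 0, 0.16], [0, 0, 0.16], [0, 0, 0.16], [0, 0, 0.16], [0, 0, 0.16], [0, 0, 0.16], [0, 0, 0.16]], hand=[1, 1, 1, 1, 1, 1, 1, 1, 1, 1])

```text
clock: 1.4
eef_pos: [413.2, -114.9, 317.3]
eef_rot: [-3.141, -0.0, 1.841]
wrist_force: [0.8, 0.3, 0.1]
finger_gap: 94.1
finger_force: 0.0
```

Emit:
move_arm(dp=[[0, 60, 0], [0, 60, 0], [30, 38, -20], [30, 38, -20], [30, 38, -20], [30, 38, -20], [30, 38, -20], [0, 0, 0], [0, 0, 0]], rotation=[[0, 0, 0.02], [0, 0, 0], [0, 0, 0], [0, 0, 0], [0, 0, 0], [0, 0, 0], [0, 0, 0], [0, 0, 0], [0, 0, 0]], hand=[1, 1, 1, 1, 1, 1, 1, 1, 1])

```text
clock: 2.52
eef_pos: [563.3, 192.9, 217.5]
eef_rot: [-3.141, 0.0, 1.856]
wrist_force: [0.7, -0.2, 0.6]
finger_gap: 93.9
finger_force: 0.0
```

```bash
python3 - <<'E'
from h import *
s=manip.read_state(); print(s['eef_pos'],s['eef_rot'],s['joints'])
c=snap('wrist','w1'); print(c['fx'],proj(c,[[584,194,25]]))
E
```

```text
[563.27670128 192.90479414 217.54117   ] [-3.14133330e+00  1.05707247e-04  1.85586818e+00] [ 2.68489290e-01  3.93509174e-01  1.36757340e+00 -1.12009558e-04
  1.38076764e+00 -1.65613831e-02]
371.30837958511216 [[338.57588474 219.26172214]]
```

View pics/w1.png

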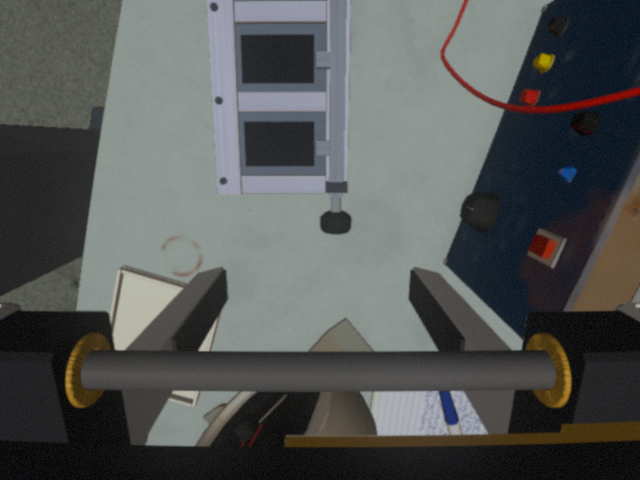

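The view looks straight down along the platform. The knob is at about (335,222), and the lip screws are at (223,181), (219,100) and (214,6). The platform's -y edge is at row 193, and the fingers are clear of everything.

```bash
python3 - <<'E'
from h import *
c=load('w1')
print("knob",ray(c,[(335,222)],25)); X=ray(c,[(223,181),(219,100),(214,6)],31); print(X); 
d=X[2]-X[0]; print(np.linalg.norm(d),np.arctan2(-d[0],d[1]))
print("corners",ray(c,[(219,193)],31),ray(c,[(327,193)],20),"slide end",ray(c,[(349,193)],20))
g=c['image'].astype(int).max(2)[195:245,305:365]; m=(g<55).astype(np.uint8); n,l,s,ce=cv2.connectedComponentsWithStats(m); print(s[1:],ce[1:]+[305,195])
E
```

```text
knob [[581.32775777 190.24846317  25.        ]]
[[463.26048495 199.97709431  31.        ]
 [442.60894692 272.71149539  31.        ]
 [419.91595696 349.86986091  31.        ]]
156.0339372883057 0.28149186584940694
corners [[462.07091778 187.33635185  31.        ]] [[565.29700448 215.8275797   20.        ]] slide end [[586.76200763 222.10219792  20.        ]]
[[ 16  17  29  21 528]] [[335.27272727 222.20265152]]
```

Emit:
move_arm(dp=[[6, -1, -45], [6, -1, -45], [6, 0, -45], [0, 0, -45], [0, 0, -20], [0, 0, -12], [0, 0, 0], [0, 0, 0], [0, 0, 0]], rotation=[[0, 0, 0], [0, 0, 0], [0, 0, 0], [0, 0, 0], [0, 0, 0], [0, 0, 0], [0, 0, 0], [0, 0, 0], [0, 0, 0]], hand=[0.7, 0.7, 0.7, 0.7, 0.7, 0.7, 0.0, 0.0, 0.0], newtons=30)

```text
clock: 3.7
eef_pos: [582.0, 191.4, 6.5]
eef_rot: [3.14, 0.0, 1.856]
wrist_force: [-0.2, -0.2, 0.4]
finger_gap: 39.2
finger_force: 0.0
```

Emit:
move_arm(dp=[[0, 0, 0], [0, 0, 0], [1.7, -6, 0], [1.7, -6, 0], [1.7, -6, 0], [1.7, -6, 0], [1.7, -6, 0], [1.7, -6, 0], [0, 0, 0]], rotation=[[0, 0, 0], [0, 0, 0], [0, 0, 0], [0, 0, 0], [0, 0, 0], [0, 0, 0], [0, 0, 0], [0, 0, 0], [0, 0, 0]], hand=[0, 0, 0, 0, 0, 0, 0, 0, 0], newtons=40)

```text
clock: 4.82
eef_pos: [592.3, 156.8, 6.1]
eef_rot: [3.139, -0.002, 1.856]
wrist_force: [3.8, 12.0, 1.3]
finger_gap: 30.6
finger_force: 40.0
```

Emit:
move_arm(dp=[[0, 0, 0], [0, 0, 0], [0, 0, 50], [0, 0, 50], [0, 0, 50], [0, 0, 50], [-30, 56, 0], [-30, 56, 0], [-30, 56, 0], [-32, 55, 0]], rotation=[[0, 0, 0], [0, 0, 0], [0, 0, 0], [0, 0, 0], [0, 0, 0], [0, 0, 0], [0, 0, 0], [0, 0, 0], [0, 0, 0], [0, 0, 0]], hand=[0.6, 0.6, 0.6, 0.6, 0.6, 0.6, 0.6, 0.6, 0.6, 0.6])

```text
clock: 6.08
eef_pos: [470.5, 375.8, 205.4]
eef_rot: [-3.141, 0.0, 1.855]
wrist_force: [-0.7, -0.2, 0.1]
finger_gap: 56.2
finger_force: 0.0
```

Emit:
move_arm(dp=[[0, 0, 0], [0, 0, 0]], rotation=[[0, 0, 0], [0, 0, 0]], hand=[0.3, 0.3])

```text
clock: 6.32
eef_pos: [471.9, 374.0, 205.3]
eef_rot: [-3.141, 0.001, 1.856]
wrist_force: [0.5, -0.1, -0.4]
finger_gap: 39.9
finger_force: 0.0
```

```bash
python3 - <<'E'
from h import *
c=snap('wrist','w2')
E
```

```text
(no output)
```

View pics/w2.png

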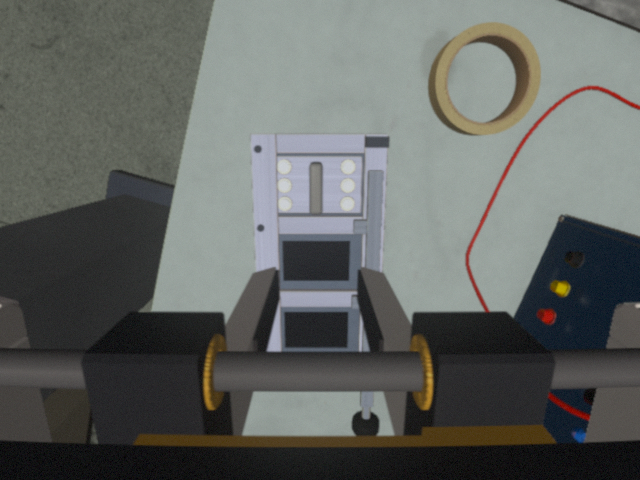

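The slide is out, with its tongues over the rails at (362,226). The used carrier's handle is at column 316, rows 162–214. The lip's inner edge is at column 277 and the far wall at column 363.

```bash
cat >> h.py <<'E'
U=np.array([np.cos(.283),np.sin(.283)]); V=np.array([-U[1],U[0]]); C0=np.array([488.5,328.5])
def plat(X): d=np.atleast_2d(X)[:,:2]-C0; return np.c_[d@U,d@V]
E
python3 - <<'E'
from h import *
c=load('w2')
p=caps(c,200,40,400); p=p[(p[:,1]<230)&(p[:,0]>270)&(p[:,0]<370)]; print(p.round(1))
for z in (26,30): X=ray(c,p,z); print(z,plat(X).round(1), plat(X).mean(0))
h=ray(c,[(309.5,188),(323,188)],54); print("handle",h,plat(h))
print("lip scr",plat(ray(c,[(258,149),(261,228)],31)))
print("lip inner",plat(ray(c,[(277,180)],31)),"farwall",plat(ray(c,[(363,180)],20)),"+y end",plat(ray(c,[(250,134),(389,134)],[31])),plat(ray(c,[(320,134)],20)))
print("pocket1 floor edge",plat(ray(c,[(278,235),(362,235)],20)))
im=c['image'][120:240,240:400]; cv2.imwrite('pics/w2c.png',cv2.resize(im,None,fx=5,fy=5,interpolation=cv2.INTER_CUBIC)[:,:,::-1])
E
```

```text
[[282.9 167.1]
 [348.5 166.7]
 [283.6 185.9]
 [347.8 186.4]
 [283.8 204. ]]
26 [[-37.5  96.8]
 [ 24.8  97.2]
 [-37.2  78.9]
 [ 24.6  78.5]
 [-37.4  61.4]] [-12.53279699  82.54439656]
30 [[-37.2  97. ]
 [ 24.5  97.5]
 [-36.8  79.3]
 [ 24.3  78.9]
 [-37.   62. ]] [-12.44105457  82.9521411 ]
handle [[454.88918714 402.23400987  54.        ]
 [466.40191296 405.59271007  54.        ]] [[-11.68453804  80.18642356]
 [  0.3081104   80.196736  ]]
lip scr [[-59.88204513 113.71692707]
 [-59.72211559  38.46237446]]
lip inner [[-42.91079446  85.03920073]] farwall [[39.77461435 84.06164554]] +y end [[-66.78987737 127.24557864]
 [ 61.22008942 127.37424703]] [[ -2.26939104 127.43310165]]
pocket1 floor edge [[-44.50009639  28.70725825]
 [ 40.41551087  28.78405895]]
```

View pics/w2c.png

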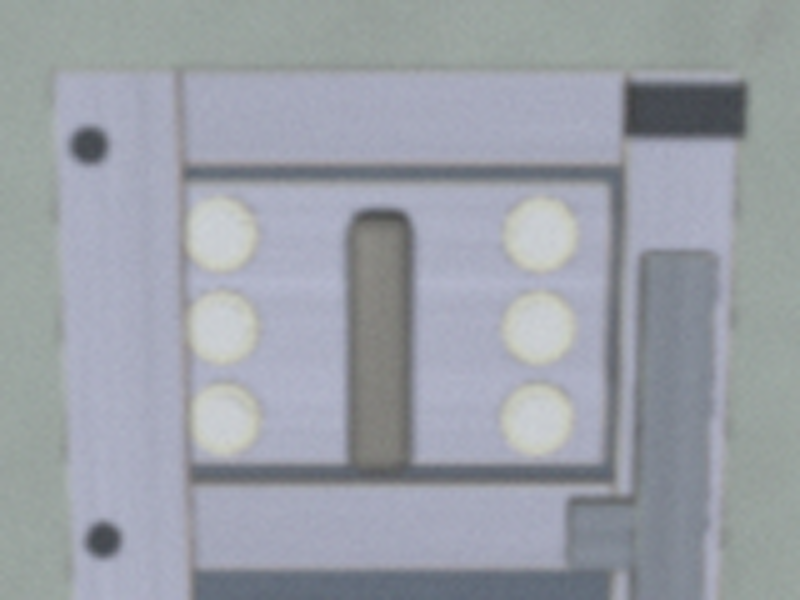

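Emit:
move_arm(dp=[[-4, 10, -40], [-4, 10, -40], [-3, 8.5, -40], [0, 0, -30], [0, 0, -15], [0, 0, -12], [0, 0, 0]], rotation=[[0, 0, 0], [0, 0, 0], [0, 0, 0], [0, 0, 0], [0, 0, 0], [0, 0, 0], [0, 0, 0]], hand=[0.26, 0.26, 0.26, 0.26, 0.26, 0.26, 0.26])

```text
clock: 7.25
eef_pos: [461.0, 402.6, 28.4]
eef_rot: [-3.141, 0.0, 1.855]
wrist_force: [0.3, -0.3, 0.9]
finger_gap: 24.6
finger_force: 0.0
```

Emit:
move_arm(dp=[[0, 0, 0], [0, 0, 0], [0, 0, 0], [0, 0, 0]], rotation=[[0, 0, 0], [0, 0, 0], [0, 0, 0], [0, 0, 0]], hand=[0, 0, 0, 0], newtons=50)

```text
clock: 7.75
eef_pos: [461.1, 403.3, 29.4]
eef_rot: [3.14, -0.0, 1.856]
wrist_force: [-0.7, -1.2, 5.4]
finger_gap: 11.7
finger_force: 50.0
```

Emit:
move_arm(dp=[[-0.8, -0.2, 3.3], [-0.5, -0.1, 3.2], [-0.6, -0.2, 3.1], [0, 0, 0]], rotation=[[0.0195, -0.067, 0], [0.0195, -0.067, 0], [0.0195, -0.067, 0], [0, 0, 0]], hand=[0, 0, 0, 0], newtons=60)

```text
clock: 8.25
eef_pos: [458.3, 402.6, 38.4]
eef_rot: [2.932, 0.0, 1.856]
wrist_force: [-0.0, -0.5, -1.3]
finger_gap: 11.4
finger_force: 60.0
```

Emit:
move_arm(dp=[[-0.4, -0.1, 3.2], [4.8, 1.4, 0.5], [4.8, 1.4, 1], [4.8, 1.4, 2], [4.8, 1.4, 6], [0, 0, 20], [0, 0, 50], [0, 0, 50], [0, 0, 40], [0, 0, 0]], rotation=[[0.0195, -0.067, 0], [0, 0, 0], [0, 0, 0], [0, 0, 0], [0, 0, 0], [0, 0, 0], [0, 0, 0], [0, 0, 0], [0, 0, 0], [0, 0, 0]], hand=[0, 0, 0, 0, 0, 0, 0, 0, 0, 0])

```text
clock: 9.5
eef_pos: [478.6, 408.8, 214.6]
eef_rot: [2.857, -0.002, 1.856]
wrist_force: [0.9, 0.3, -2.5]
finger_gap: 11.6
finger_force: 60.0
```

```bash
python3 - <<'E'
from h import *
c=snap('wrist','w3')
c=snap('top','t1'); a=c['image'][170:300,140:520]; cv2.imwrite('pics/t1c.png',cv2.resize(a,None,fx=2.1,fy=2.1)[:,:,::-1])
E
```

```text
(no output)
```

View pics/w3.png

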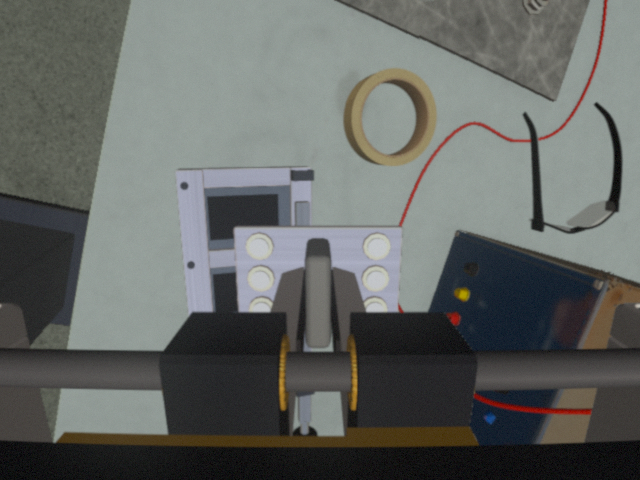

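The used carrier is held level in the grip, with its caps at columns 259 and 376. Pocket_2 behind it is empty.

Emit:
move_arm(dp=[[-13, -44, 4], [-13, -44, 4], [-13, -44, 4], [-13, -44, 4], [0, -39, 0], [0, -39, 0], [0, -39, 0], [0, -39, 0], [0, -39, 0], [0, -39, 0]], rotation=[[-0.0195, 0.067, 0], [-0.0195, 0.067, 0], [-0.0195, 0.067, 0], [-0.0195, 0.067, 0], [0, 0, 0.13], [0, 0, 0.13], [0, 0, 0.13], [0, 0, 0.13], [0, 0, 0.13], [0, 0, 0.13]], hand=[0, 0, 0, 0, 0, 0, 0, 0, 0, 0])

```text
clock: 10.85
eef_pos: [425.0, -3.2, 225.4]
eef_rot: [-3.141, -0.002, 2.64]
wrist_force: [0.4, 0.4, -1.3]
finger_gap: 11.6
finger_force: 60.0
```

Emit:
move_arm(dp=[[0, 0, 0], [0, 0, 0], [0, 0, 0], [0, 0, 0], [0, 0, 0]], rotation=[[0, 0, 0.126], [0, 0, 0.126], [0, 0, 0.126], [0, 0, 0.126], [0, 0, 0]], hand=[0, 0, 0, 0, 0])

```text
clock: 11.48
eef_pos: [425.2, -2.0, 225.6]
eef_rot: [3.141, -0.002, 3.139]
wrist_force: [0.0, -0.0, -1.9]
finger_gap: 11.7
finger_force: 60.0
```

```bash
python3 - <<'E'
from h import *
c=snap('wrist','w4')
E
```

```text
(no output)
```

View pics/w4.png

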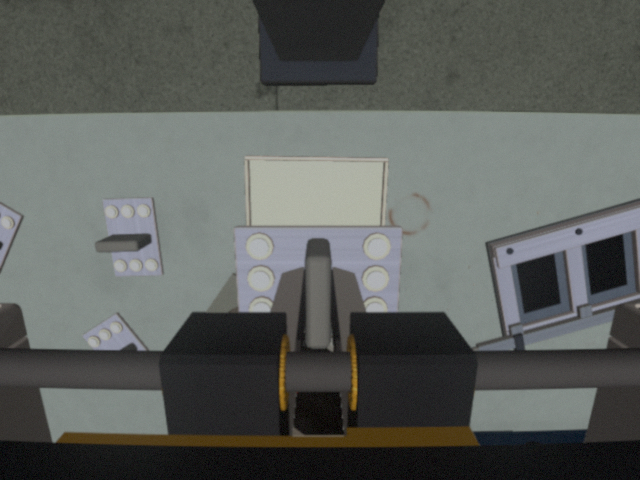

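The carrier is centred over the tray (columns 246–388, row 157 near edge) and lined up with it.

Emit:
move_arm(dp=[[0, 0, -45], [0, 0, -45], [0, 0, -45], [0, 0, -35], [0, 0, -15], [0, 0, -10], [0, 0, -7], [0, 0, 0]], rotation=[[0, 0, 0], [0, 0, 0], [0, 0, 0], [0, 0, 0], [0, 0, 0], [0, 0, 0], [0, 0, 0], [0, 0, 0]], hand=[0, 0, 0, 0, 0, 0, 0, 0])

```text
clock: 12.52
eef_pos: [425.6, -1.9, 24.7]
eef_rot: [3.142, -0.0, 3.139]
wrist_force: [0.8, 0.1, -1.1]
finger_gap: 11.4
finger_force: 60.0
```

Emit:
move_arm(dp=[[0, 0, -2], [0, 0, -1.5], [0, 0, 0]], rotation=[[0, 0, 0], [0, 0, 0], [0, 0, 0]], hand=[0, 0, 0])

```text
clock: 12.9
eef_pos: [425.8, -2.0, 21.5]
eef_rot: [-3.142, 0.001, 3.14]
wrist_force: [0.5, 0.1, -0.5]
finger_gap: 11.7
finger_force: 60.0
```

Emit:
move_arm(dp=[[0, 0, 0], [0, 0, 0], [0, 0, 45], [0, 0, 45], [0, 0, 45], [0, 0, 45], [3, -23, 0], [3, -23, 0], [3, -23, 0], [3, -23, 0]], rotation=[[0, 0, 0], [0, 0, 0], [0, 0, 0], [0, 0, 0], [0, 0, 0], [0, 0, 0], [0, 0, -0.171], [0, 0, -0.171], [0, 0, -0.171], [0, 0, -0.171]], hand=[0.26, 0.26, 0.26, 0.26, 0.26, 0.26, 0.26, 0.26, 0.26, 0.26])

```text
clock: 14.15
eef_pos: [437.6, -94.7, 201.3]
eef_rot: [3.142, 0.0, 2.45]
wrist_force: [0.8, -1.6, 0.2]
finger_gap: 24.8
finger_force: 0.0
```

Emit:
move_arm(dp=[[3, -23, 0], [3, -23, 0], [3, -23, 0], [3, -23, 0], [3, -23, 0], [0, 0, 0], [0, 0, 0]], rotation=[[0, 0, -0.171], [0, 0, -0.171], [0, 0, -0.171], [0, 0, -0.171], [0, 0, -0.171], [0, 0, 0], [0, 0, 0]], hand=[0.26, 0.26, 0.26, 0.26, 0.26, 0.26, 0.26])

```text
clock: 15.02
eef_pos: [452.5, -208.4, 201.2]
eef_rot: [-3.141, -0.0, 1.604]
wrist_force: [-0.7, 0.2, -0.4]
finger_gap: 24.3
finger_force: 0.0
```

```bash
python3 - <<'E'
from h import *
c=snap('wrist','w5'); t=snap('top','t2')
a=t['image'][180:300,310:530]; a=cv2.resize(a,(640,349)); im=np.vstack([c['image'],a]); cv2.imwrite('pics/m5.png',cv2.resize(im,(463,600))[:,:,::-1])
E
```

```text
(no output)
```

View pics/m5.png

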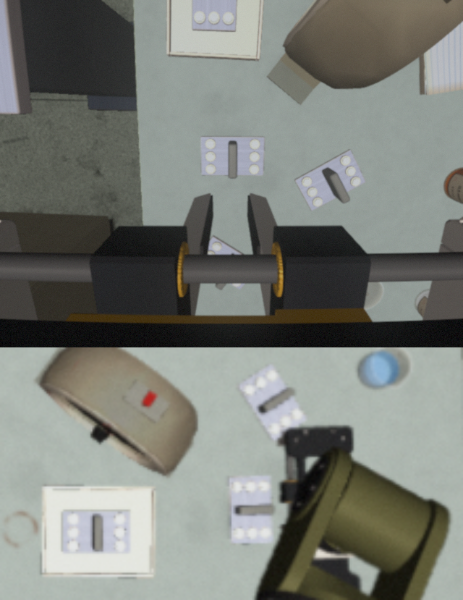

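The upper half (wrist view) shows carrier_1 at (321,216), carrier_0 at about (456,249), and carrier_2 partly hidden. The lower half (top view) shows the used carrier lying flat in the tray.

```bash
cat >> h.py <<'E'
def carrier(c,xy,zb=0,th=195,show=True):
    """centre and yaw of a carrier near world xy, underside at zb, from its caps"""
    p=caps(c,th,15,500); X=ray(c,p,zb+15); X=X[np.linalg.norm(X[:,:2]-xy,axis=1)<55][:,:2]
    D=np.linalg.norm(X[:,None]-X[None],axis=2); 
    ctr,(w,h),a=cv2.minAreaRect(X.astype(np.float32)); 
    b=cv2.boxPoints((ctr,(w,h),a)); e=b[1]-b[0]; f=b[2]-b[1]; L=e if np.linalg.norm(e)>np.linalg.norm(f) else f
    y=np.arctan2(L[1],L[0]); y=(y+np.pi/2)%np.pi-np.pi/2
    print(len(X),"ctr",np.round(ctr,1),"dims",round(w,1),round(h,1),"yaw",round(y,3),"caps mean",X.mean(0).round(1)); return ctr,y
E
python3 - <<'E'
from h import *
c=load('w5')
carrier(c,(455,-207)); carrier(c,(600,-238))
print(proj(c,[[455,-207,42]]))
g=c['image'][170:260,270:372]; 
gg=cv2.cvtColor(g,cv2.COLOR_RGB2HSV); m=((g.max(2)<150)&(g.min(2)>70)).astype(np.uint8); n,l,s,ce=cv2.connectedComponentsWithStats(m)
for i in range(1,n):
    if s[i,4]>100: print(s[i],ce[i]+[270,170],ray(c,[ce[i]+[270,170]],42))
E
```

```text
Traceback (most recent call last):
  File "h.py", line 28, in carrier
    p=caps(c,th,15,500); X=ray(c,p,zb+15); X=X[np.linalg.norm(X[:,:2]-xy,axis=1)<55][:,:2]
                           ~~~^^^^^^^^^^^
  File "h.py", line 16, in ray
    k,d=K(c); p=cv2.undistortPoints(np.array(uv,float).reshape(-1,1,2),k,d).reshape(-1,2)
                ~~~~~~~~~~~~~~~~~~~^^^^^^^^^^^^^^^^^^^^^^^^^^^^^^^^^^^^^^^^
cv2.error: OpenCV(4.12.0) /io/opencv/modules/calib3d/src/undistort.dispatch.cpp:347: error: (-215:Assertion failed) CV_IS_MAT(_src) && CV_IS_MAT(_dst) && (_src->rows == 1 || _src->cols == 1) && (_dst->rows == 1 || _dst->cols == 1) && _src->cols + _src->rows - 1 == _dst->rows + _dst->cols - 1 && (CV_MAT_TYPE(_src->type) == CV_32FC2 || CV_MAT_TYPE(_src->type) == CV_64FC2) && (CV_MAT_TYPE(_dst->type) == CV_32FC2 || CV_MAT_TYPE(_dst->type) == CV_64FC2) in function 'cvUndistortPointsInternal'
```

```bash
python3 - <<'E'
from h import *
c=load('w5'); im=c['image']
print(im[216,278:370:3].tolist()); print(im[197,278:370:3].tolist())
E
```

```text
[[161, 165, 173], [170, 172, 191], [181, 186, 183], [198, 201, 203], [196, 199, 203], [196, 199, 203], [194, 196, 187], [163, 167, 182], [168, 172, 188], [166, 170, 185], [166, 171, 188], [165, 169, 187], [160, 163, 180], [116, 117, 113], [125, 126, 123], [127, 128, 123], [104, 102, 100], [160, 162, 181], [168, 171, 188], [164, 168, 186], [164, 168, 186], [164, 168, 186], [169, 169, 174], [194, 197, 194], [196, 200, 203], [195, 200, 203], [196, 200, 197], [174, 174, 181], [164, 166, 182], [153, 156, 155], [149, 159, 154]]
[[167, 173, 183], [166, 172, 189], [183, 186, 183], [195, 199, 201], [193, 198, 202], [196, 200, 203], [189, 191, 182], [168, 171, 187], [168, 172, 190], [170, 173, 192], [167, 172, 188], [170, 173, 190], [161, 165, 181], [73, 74, 74], [66, 67, 66], [64, 69, 67], [83, 86, 89], [166, 170, 185], [167, 170, 187], [167, 170, 188], [168, 171, 189], [168, 173, 189], [167, 170, 181], [193, 197, 191], [196, 199, 203], [194, 199, 202], [194, 199, 196], [169, 172, 177], [165, 169, 185], [151, 154, 159], [152, 162, 158]]
```

```bash
sed -i 's/th=195/th=184/' h.py; python3 - <<'E'
from h import *
c=load('w5')
carrier(c,(455,-207)); carrier(c,(600,-238))
g=c['image'][170:260,270:372]
m=((g.max(2)<140)&(g.min(2)>55)).astype(np.uint8); n,l,s,ce=cv2.connectedComponentsWithStats(m)
for i in range(1,n):
    if s[i,4]>100: print(s[i],ce[i]+[270,170],ray(c,[ce[i]+[270,170]],42))
E
```

```text
6 ctr [ 454.4 -209.3] dims 61.7 36.0 yaw 0.023 caps mean [ 454.4 -209.2]
6 ctr [ 597.9 -241.1] dims 61.4 35.6 yaw 0.566 caps mean [ 598. -241.]
[ 45  24  14  53 635] [321.37480315 220.31023622] [[ 454.81318499 -207.41127331   42.        ]]
```

Emit:
move_arm(dp=[[1, -0.5, -45], [1, 0, -45], [0, 0, -45], [0, 0, -30], [0, 0, -12], [0, 0, -7], [0, 0, 0], [0, 0, 0], [0, 0, 0], [0, 0, 0]], rotation=[[0, 0, -0.01], [0, 0, 0], [0, 0, 0], [0, 0, 0], [0, 0, 0], [0, 0, 0], [0, 0, 0], [0, 0, 0], [0, 0, 0], [0, 0, 0]], hand=[0.26, 0.26, 0.26, 0.26, 0.26, 0.26, 0.26, 0, 0, 0], newtons=60)

```text
clock: 16.38
eef_pos: [455.1, -209.7, 18.1]
eef_rot: [3.14, 0.001, 1.591]
wrist_force: [-1.0, 1.2, 6.9]
finger_gap: 11.4
finger_force: 60.0
```

Emit:
move_arm(dp=[[0, 0, 30], [-4, 0, 50], [-6, 10, 50], [-7, 20, 50], [-7, 30, 50], [0, 58, 20], [0, 58, 0], [0, 58, 0], [0, 58, 0], [10, 55, 0]], rotation=[[0, 0, 0], [0, 0, 0], [0, 0, 0], [0, 0, 0], [0, 0, 0.044], [0, 0, 0.044], [0, 0, 0.044], [0, 0, 0.044], [0, 0, 0.044], [0, 0, 0.045]], hand=[0, 0, 0, 0, 0, 0, 0, 0, 0, 0])

```text
clock: 17.62
eef_pos: [440.0, 139.4, 267.5]
eef_rot: [3.141, 0.0, 1.857]
wrist_force: [1.7, 0.2, -1.6]
finger_gap: 11.5
finger_force: 60.0
```

Emit:
move_arm(dp=[[20.5, 29, -41], [20.5, 29, -41], [20.5, 29, -41], [20.5, 29, -41], [0, 0, 0], [0, 0, 0]], rotation=[[0.0195, -0.067, 0], [0.0195, -0.067, 0], [0.0195, -0.067, 0], [0.0195, -0.067, 0], [0, 0, 0], [0, 0, 0]], hand=[0, 0, 0, 0, 0, 0])

```text
clock: 18.38
eef_pos: [522.7, 253.3, 104.1]
eef_rot: [2.863, 0.001, 1.856]
wrist_force: [-0.4, 0.7, -1.3]
finger_gap: 11.7
finger_force: 60.0
```

```bash
python3 - <<'E'
from h import *
c=snap('wrist','w6'); s=manip.read_state(); print(s['eef_pos'],s['eef_rot'])
E
```

```text
[523.02761165 253.19125261 104.74351081] [2.86133976e+00 4.04459431e-04 1.85532647e+00]
```

View pics/w6.png

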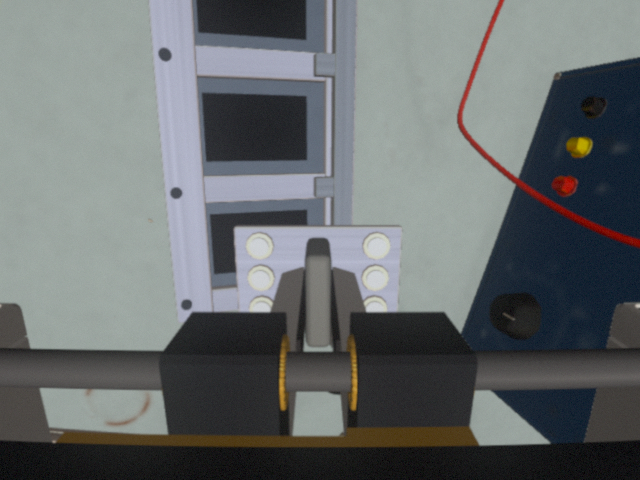

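The carrier sits in the grip exactly as the used one did (columns 235–401, top edge at row 226). Pocket_0 lies ahead of it at rows 200–285.

Emit:
move_arm(dp=[[-1, 1, -30], [0, 0, -15], [0, 0, -7], [0, 0, 0]], rotation=[[0, 0, 0], [0, 0, 0], [0, 0, 0], [0, 0, 0]], hand=[0, 0, 0, 0])

```text
clock: 18.92
eef_pos: [521.9, 254.4, 51.7]
eef_rot: [2.862, 0.001, 1.856]
wrist_force: [-0.0, 0.3, -2.1]
finger_gap: 11.9
finger_force: 60.0
```

Emit:
move_arm(dp=[[-2.4, -0.7, -5], [-3.6, -1, -2], [-4.4, -1.3, -1.2], [-4.4, -1.3, -0.8], [-4.4, -1.2, -0.5], [0, 0, 0]], rotation=[[0, 0, 0], [0, 0, 0], [0, 0, 0], [0, 0, 0], [0, 0, 0], [0, 0, 0]], hand=[0, 0, 0, 0, 0, 0])

```text
clock: 19.68
eef_pos: [502.2, 249.0, 41.8]
eef_rot: [2.862, 0.001, 1.856]
wrist_force: [-0.4, -0.1, -1.7]
finger_gap: 11.6
finger_force: 60.0
```

Emit:
move_arm(dp=[[0.6, 0.2, -3.1], [0.8, 0.2, -3], [0.7, 0.2, -3], [0.9, 0.2, -2.7], [0, 0, 0]], rotation=[[-0.0195, 0.067, 0], [-0.0195, 0.067, 0], [-0.0195, 0.067, 0], [-0.0195, 0.067, 0], [0, 0, 0]], hand=[0, 0, 0, 0, 0])

```text
clock: 20.3
eef_pos: [506.3, 250.1, 30.0]
eef_rot: [3.141, -0.0, 1.856]
wrist_force: [2.0, -0.2, 0.9]
finger_gap: 11.6
finger_force: 60.0
```

Emit:
move_arm(dp=[[0, 0, -0.7], [0, 0, 0], [0, 0, 0], [0, 0, 40], [0, 0, 50], [0, 0, 55], [0, 0, 55], [-20, -55, 0], [-20, -55, 0], [-20, -55, 0]], rotation=[[0, 0, 0], [0, 0, 0], [0, 0, 0], [0, 0, 0], [0, 0, 0], [0, 0, 0], [0, 0, 0], [0, 0, -0.084], [0, 0, -0.084], [0, 0, -0.084]], hand=[0, 0.26, 0.26, 0.26, 0.26, 0.26, 0.26, 0.26, 0.26, 0.26])

```text
clock: 21.55
eef_pos: [444.3, 83.4, 229.2]
eef_rot: [3.141, 0.0, 1.602]
wrist_force: [1.1, 0.1, 0.1]
finger_gap: 23.9
finger_force: 0.0
```

Emit:
move_arm(dp=[[-16, -57, 0], [0, -58, 0], [0, -58, 0], [0, -58, 0], [0, -58, 0], [5, -58, 0], [5, -58, 0], [5, -58, -10], [0, 0, 0], [0, 0, 0]], rotation=[[0, 0, -0.084], [0, 0, -0.084], [0, 0, -0.084], [0, 0, -0.084], [0, 0, -0.084], [0, 0, -0.084], [0, 0, -0.084], [0, 0, 0], [0, 0, 0], [0, 0, 0]], hand=[0.26, 0.26, 0.26, 0.26, 0.26, 0.26, 0.26, 0.26, 0.26, 0.26])

```text
clock: 22.8
eef_pos: [444.3, -377.7, 219.1]
eef_rot: [-3.141, -0.0, 1.016]
wrist_force: [0.3, 0.5, 0.4]
finger_gap: 24.3
finger_force: 0.0
```

```bash
python3 - <<'E'
from h import *
s=manip.read_state(); print(s['clock'],s['eef_pos'],s['eef_rot'],s['finger_gap'])
c=snap('wrist','w7'); t=snap('top','t3'); 
carrier(c,(453,-380))
print("top:"); carrier(t,(600,-238),th=205); carrier(t,(453,-380),th=205)
X=C0-6*U-81*V; carrier(t,X,12,th=205); print("expected",X)
E
```

```text
22.8 [ 444.29986439 -377.67511069  219.05770114] [-3.14116379e+00 -2.04474694e-04  1.01573698e+00] 24.297284329484636
6 ctr [ 452.1 -382.8] dims 35.9 62.1 yaw -0.568 caps mean [ 452.1 -382.9]
top:
6 ctr [ 599.9 -239. ] dims 62.6 36.8 yaw 0.561 caps mean [ 599.9 -239.3]
5 ctr [ 453.4 -380.3] dims 34.5 61.8 yaw -0.587 caps mean [ 460.1 -380.9]
6 ctr [506.3 251.1] dims 62.1 36.7 yaw 0.277 caps mean [506.3 251.5]
expected [505.35691064 249.04658872]
```

Emit:
move_arm(dp=[[4, -2.6, -50], [3.8, -2.5, -50], [0, 0, -50], [0, 0, -32], [0, 0, -12], [0, 0, -7], [0, 0, 0], [0, 0, 0], [0, 0, 0], [0, 0, 0]], rotation=[[0, 0, -0.013], [0, 0, 0], [0, 0, 0], [0, 0, 0], [0, 0, 0], [0, 0, 0], [0, 0, 0], [0, 0, 0], [0, 0, 0], [0, 0, 0]], hand=[0.26, 0.26, 0.26, 0.26, 0.26, 0.26, 0.26, 0, 0, 0], newtons=60)

```text
clock: 24.15
eef_pos: [452.6, -383.6, 19.2]
eef_rot: [3.14, 0.0, 1.003]
wrist_force: [-0.2, 1.1, 7.3]
finger_gap: 11.6
finger_force: 60.0
```

Emit:
move_arm(dp=[[0, 0, 30], [-2, 0, 50], [-4, 10, 50], [-6, 20, 50], [-8, 30, 50], [-2, 58, 20], [0, 58, 0], [0, 58, 0], [0, 58, 0], [0, 58, 0]], rotation=[[0, 0, 0], [0, 0, 0], [0, 0, 0], [0, 0, 0], [0, 0, 0.07], [0, 0, 0.07], [0, 0, 0.07], [0, 0, 0.07], [0, 0, 0.07], [0, 0, 0.07]], hand=[0, 0, 0, 0, 0, 0, 0, 0, 0, 0])

```text
clock: 25.4
eef_pos: [429.7, -31.5, 268.3]
eef_rot: [3.141, -0.0, 1.425]
wrist_force: [0.6, -0.3, -2.6]
finger_gap: 11.9
finger_force: 60.0
```

Emit:
move_arm(dp=[[0, 58, 0], [0, 58, 0], [10, 58, 0], [12, 58, 0], [11.5, 33, -41], [11.5, 33, -41], [11.5, 33, -41], [11.5, 33, -41], [0, 0, 0], [0, 0, 0]], rotation=[[0, 0, 0.108], [0, 0, 0.108], [0, 0, 0.108], [0, 0, 0.109], [0.0195, -0.067, 0], [0.0195, -0.067, 0], [0.0195, -0.067, 0], [0.0195, -0.067, 0], [0, 0, 0], [0, 0, 0]], hand=[0, 0, 0, 0, 0, 0, 0, 0, 0, 0])

```text
clock: 26.65
eef_pos: [498.4, 330.5, 105.1]
eef_rot: [2.863, 0.001, 1.856]
wrist_force: [0.7, -0.1, -2.5]
finger_gap: 11.6
finger_force: 60.0
```

```bash
python3 - <<'E'
from h import *
s=manip.read_state(); print(s['eef_pos'],s['eef_rot'],s['finger_gap'])
c=snap('wrist','w8'); 
for f in('w3','w6','w8'):
    d=load(f); p=caps(d,195,60,900); p=p[(p[:,1]>225)&(p[:,1]<300)&(p[:,0]>225)&(p[:,0]<410)]; print(f,p.round(1).tolist())
t=snap('top','t4'); carrier(t,(600,-238),th=205)
E
```

```text
[498.40950576 330.46002333 105.14038658] [2.86263538e+00 5.05776844e-04 1.85570898e+00] 11.630662104631362Traceback (most recent call last):
  File "<stdin>", line 5, in <module>
IndexError: too many indices for array: array is 1-dimensional, but 2 were indexed
```

```bash
python3 - <<'E'
from h import *
for f in('w3','w6','w8'):
    d=load(f); p=caps(d,184,60,900); p=p[(p[:,1]>225)&(p[:,1]<300)&(p[:,0]>225)&(p[:,0]<410)]; print(f,p.round(1).tolist())
t=snap('top','t4'); carrier(t,(600,-238),th=205)
E
```

```text
w3 [[257.9, 247.5], [377.6, 247.7], [259.5, 280.1], [376.1, 280.1]]
w6 [[258.6, 246.6], [377.0, 246.6], [259.8, 279.2], [375.8, 278.8]]
w8 [[258.7, 244.0], [377.4, 244.6], [375.8, 277.1], [259.7, 277.5]]
6 ctr [ 600.5 -239.2] dims 62.4 36.5 yaw 0.569 caps mean [ 600.3 -239.2]
```

Emit:
move_arm(dp=[[1.3, -0.2, -30], [0, 0, -15], [0, 0, -7.3], [0, 0, 0]], rotation=[[0, 0, 0], [0, 0, 0], [0, 0, 0], [0, 0, 0]], hand=[0, 0, 0, 0])

```text
clock: 27.25
eef_pos: [499.7, 330.5, 52.2]
eef_rot: [2.862, 0.001, 1.856]
wrist_force: [-0.7, 0.1, -2.1]
finger_gap: 11.6
finger_force: 60.0
```

Emit:
move_arm(dp=[[-2.4, -0.7, -5], [-3.6, -1, -2], [-4.4, -1.3, -1.2], [-4.4, -1.3, -0.8], [-4.6, -1.2, -0.5], [0, 0, 0]], rotation=[[0, 0, 0], [0, 0, 0], [0, 0, 0], [0, 0, 0], [0, 0, 0], [0, 0, 0]], hand=[0, 0, 0, 0, 0, 0])

```text
clock: 28.0
eef_pos: [479.9, 325.0, 42.7]
eef_rot: [2.862, 0.0, 1.856]
wrist_force: [-1.8, 0.3, -0.4]
finger_gap: 11.5
finger_force: 60.0
```

Emit:
move_arm(dp=[[0.7, 0.2, -3], [0.9, 0.2, -3], [0.8, 0.2, -2.9], [1, 0.2, -2.7], [0, 0, 0]], rotation=[[-0.0195, 0.067, 0], [-0.0195, 0.067, 0], [-0.0195, 0.067, 0], [-0.0195, 0.067, 0], [0, 0, 0]], hand=[0, 0, 0, 0, 0])

```text
clock: 28.62
eef_pos: [484.4, 326.1, 31.2]
eef_rot: [3.141, -0.0, 1.855]
wrist_force: [2.4, -0.2, 3.3]
finger_gap: 11.6
finger_force: 60.0
```

Emit:
move_arm(dp=[[0, 0, -0.3], [0, 0, 0], [0, 0, 0], [0, 0, 40], [0, 0, 50], [0, 0, 55], [0, 0, 55], [-16, -56, 0], [-16, -56, 0], [-16, -56, 0]], rotation=[[0, 0, 0], [0, 0, 0], [0, 0, 0], [0, 0, 0], [0, 0, 0], [0, 0, 0], [0, 0, 0], [0, 0, 0], [0, 0, 0], [0, 0, 0]], hand=[0, 0.26, 0.26, 0.26, 0.26, 0.26, 0.26, 0.26, 0.26, 0.26])

```text
clock: 29.88
eef_pos: [434.4, 156.3, 230.3]
eef_rot: [-3.141, 0.0, 1.856]
wrist_force: [0.6, 0.2, 0.3]
finger_gap: 24.5
finger_force: 0.0
```

Emit:
move_arm(dp=[[-6, -58, 0], [0, -58, 0], [0, -58, 0], [0, -58, 0], [0, -58, 0], [40, -27, 0], [40, -27, 0], [40, -27, 0], [40, -27, -10], [0, 0, 0]], rotation=[[0, 0, 0], [0, 0, 0], [0, 0, 0], [0, 0, 0], [0, 0, 0], [0, 0, 0.07], [0, 0, 0.07], [0, 0, 0.07], [0, 0, 0.071], [0, 0, 0]], hand=[0.26, 0.26, 0.26, 0.26, 0.26, 0.26, 0.26, 0.26, 0.26, 0.26])

```text
clock: 31.12
eef_pos: [590.1, -241.0, 217.1]
eef_rot: [-3.139, -0.004, 2.137]
wrist_force: [-0.3, -0.2, -0.5]
finger_gap: 24.5
finger_force: 0.0
```

Emit:
move_arm(dp=[[0, 0, 0]], rotation=[[0, 0, 0]], hand=[0.26])

```text
clock: 31.25
eef_pos: [589.1, -239.8, 220.4]
eef_rot: [-3.141, -0.001, 2.136]
wrist_force: [-0.3, 0.1, -0.5]
finger_gap: 24.2
finger_force: 0.0
```

```bash
python3 - <<'E'
from h import *
s=manip.read_state(); print(s['clock'],s['eef_pos'],s['eef_rot'],s['finger_gap'])
c=snap('wrist','w9'); t=snap('top','t5'); 
carrier(c,(599,-239))
print("top:")
for y in(-81,-1): X=C0-6*U+y*V; carrier(t,X,12,th=205); print("expected",X)
E
```

```text
31.25 [ 589.06740269 -239.77143581  220.3791513 ] [-3.14127111e+00 -6.02568173e-04  2.13625062e+00] 24.212598481557826Traceback (most recent call last):
  File "<stdin>", line 4, in <module>
  File "h.py", line 28, in carrier
    p=caps(c,th,15,500); X=ray(c,p,zb+15); X=X[np.linalg.norm(X[:,:2]-xy,axis=1)<55][:,:2]
                           ~~~^^^^^^^^^^^
  File "h.py", line 16, in ray
    k,d=K(c); p=cv2.undistortPoints(np.array(uv,float).reshape(-1,1,2),k,d).reshape(-1,2)
                ~~~~~~~~~~~~~~~~~~~^^^^^^^^^^^^^^^^^^^^^^^^^^^^^^^^^^^^^^^^
cv2.error: OpenCV(4.12.0) /io/opencv/modules/calib3d/src/undistort.dispatch.cpp:347: error: (-215:Assertion failed) CV_IS_MAT(_src) && CV_IS_MAT(_dst) && (_src->rows == 1 || _src->cols == 1) && (_dst->rows == 1 || _dst->cols == 1) && _src->cols + _src->rows - 1 == _dst->rows + _dst->cols - 1 && (CV_MAT_TYPE(_src->type) == CV_32FC2 || CV_MAT_TYPE(_src->type) == CV_64FC2) && (CV_MAT_TYPE(_dst->type) == CV_32FC2 || CV_MAT_TYPE(_dst->type) == CV_64FC2) in function 'cvUndistortPointsInternal'
```

```bash
python3 - <<'E'
from h import *
c=load('w9'); t=load('t5')
for th in (178,172,166,160):
    try: carrier(c,(599,-239),th=th)
    except Exception as e: print(th,len(caps(c,th,15,500)))
cv2.imwrite('pics/w9c.png',c['image'][:,:,::-1])
print("top:")
for y in(-81,-1): X=C0-6*U+y*V; carrier(t,X,12,th=205); print("expected",X)
E
```

```text
178 0
172 0
6 ctr [ 599.  -241.5] dims 61.8 36.4 yaw 0.567 caps mean [ 599.1 -241.5]
6 ctr [ 598.7 -241.5] dims 61.9 36.1 yaw 0.567 caps mean [ 598.8 -241.5]
top:
3 ctr [503.2 247. ] dims 24.1 63.7 yaw -0.05 caps mean [496.7 251.3]
expected [505.35691064 249.04658872]
2 ctr [485.1 327.8] dims 59.9 0.0 yaw 0.282 caps mean [485.1 327.8]
expected [483.01790528 325.86435255]
```

View pics/w9.png

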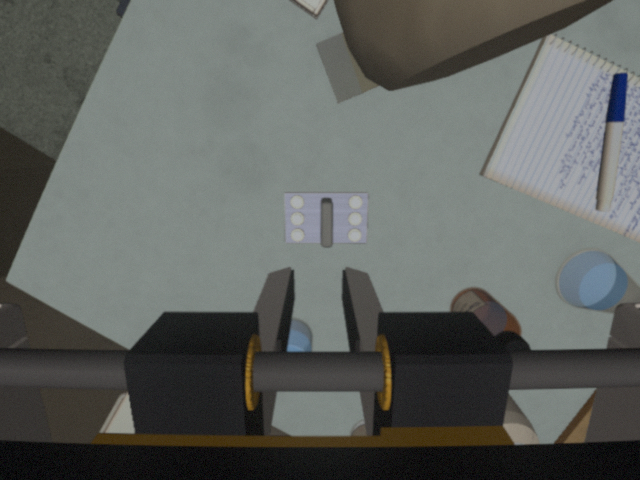

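Carrier_0 is at (326,219), square between the fingers. The beaker (295,335) and the bottle (480,305) are clear of the descent.

Emit:
move_arm(dp=[[5, -1, -50], [5, -0.8, -50], [0, 0, -50], [0, 0, -33], [0, 0, -12], [0, 0, -7], [0, 0, 0], [0, 0, 0], [0, 0, 0], [0, 0, 0]], rotation=[[0, 0, 0], [0, 0, 0], [0, 0, 0], [0, 0, 0], [0, 0, 0], [0, 0, 0], [0, 0, 0], [0, 0, 0], [0, 0, 0], [0, 0, 0]], hand=[0.26, 0.26, 0.26, 0.26, 0.26, 0.26, 0.26, 0, 0, 0], newtons=60)

```text
clock: 32.6
eef_pos: [600.0, -242.2, 19.6]
eef_rot: [3.141, 0.001, 2.137]
wrist_force: [-0.4, 1.5, 7.1]
finger_gap: 11.5
finger_force: 60.0
```

Emit:
move_arm(dp=[[0, 0, 30], [-20, 0, 50], [-30, 0, 50], [-35, 0, 45], [-35, 10, 45], [-40, 40, 30], [-3, 58, 0], [-3, 58, 0], [-3, 58, 0], [-3, 58, 0]], rotation=[[0, 0, 0], [0, 0, 0], [0, 0, 0], [0, 0, 0], [0, 0, 0], [0, 0, 0], [0, 0, -0.07], [0, 0, -0.07], [0, 0, -0.07], [0, 0, -0.071]], hand=[0, 0, 0, 0, 0, 0, 0, 0, 0, 0])

```text
clock: 33.85
eef_pos: [427.9, 40.8, 268.0]
eef_rot: [3.141, 0.0, 1.853]
wrist_force: [1.2, -0.4, -2.0]
finger_gap: 11.6
finger_force: 60.0
```

Emit:
move_arm(dp=[[0, 58, 0], [0, 58, 0], [8, 58, 0], [8, 58, 0], [8.3, 34, -41.5], [8.3, 34, -41.5], [8.3, 34, -41.5], [8.3, 34, -41.5], [0, 0, 0], [0, 0, 0]], rotation=[[0, 0, 0], [0, 0, 0], [0, 0, 0], [0, 0, 0], [0.0195, -0.067, 0], [0.0195, -0.067, 0], [0.0195, -0.067, 0], [0.0195, -0.067, 0], [0, 0, 0], [0, 0, 0]], hand=[0, 0, 0, 0, 0, 0, 0, 0, 0, 0])

```text
clock: 35.1
eef_pos: [478.0, 406.9, 102.9]
eef_rot: [2.862, 0.0, 1.856]
wrist_force: [-0.1, -0.3, -1.0]
finger_gap: 11.7
finger_force: 60.0
```

```bash
python3 - <<'E'
from h import *
s=manip.read_state(); print(s['eef_pos'],s['eef_rot'],s['finger_gap'],s['wrist_force'])
d=snap('wrist','w10'); p=caps(d,180,60,900); p=p[(p[:,1]>225)&(p[:,1]<300)&(p[:,0]>225)&(p[:,0]<410)]; print(p.round(1).tolist())
E
```

```text
[477.96051611 406.86895945 102.86092467] [2.86236879e+00 3.50955783e-04 1.85569573e+00] 11.734266339357335 [-0.06233943 -0.29578906 -1.02466263]Traceback (most recent call last):
  File "<stdin>", line 3, in <module>
IndexError: too many indices for array: array is 1-dimensional, but 2 were indexed
```

```bash
python3 - <<'E'
from h import *
d=load('w10'); print(d['image'][225:300,225:410].min(2).max())
for th in(174,168,162,156):
    p=caps(d,th,60,900)
    if len(p): p=p[(p[:,1]>225)&(p[:,1]<300)&(p[:,0]>225)&(p[:,0]<410)]; print(th,p.round(1).tolist())
E
```

```text
183
174 [[258.5, 245.7], [376.9, 245.7], [259.8, 277.8], [375.3, 277.8]]
168 [[258.5, 244.7], [376.9, 244.8], [375.6, 277.9], [259.9, 277.9]]
162 [[258.8, 244.9], [376.6, 244.9], [260.4, 277.5], [375.6, 277.1]]
156 [[261.9, 248.8], [373.4, 247.6], [260.4, 277.6], [375.1, 277.1]]
```

Emit:
move_arm(dp=[[-0.6, 0.3, -28], [0, 0, -15], [0, 0, -6.5], [0, 0, 0]], rotation=[[0, 0, 0], [0, 0, 0], [0, 0, 0], [0, 0, 0]], hand=[0, 0, 0, 0])

```text
clock: 35.65
eef_pos: [477.4, 407.3, 52.8]
eef_rot: [2.862, 0.0, 1.855]
wrist_force: [-0.6, -0.1, -1.4]
finger_gap: 12.0
finger_force: 60.0
```

Emit:
move_arm(dp=[[-2.4, -0.7, -5], [-3.6, -1, -2], [-4.4, -1.3, -1.2], [-4.4, -1.3, -0.8], [-4.6, -1.2, -0.5], [0, 0, 0]], rotation=[[0, 0, 0], [0, 0, 0], [0, 0, 0], [0, 0, 0], [0, 0, 0], [0, 0, 0]], hand=[0, 0, 0, 0, 0, 0])

```text
clock: 36.4
eef_pos: [457.4, 401.9, 43.1]
eef_rot: [2.862, 0.0, 1.856]
wrist_force: [-1.4, 1.1, -0.1]
finger_gap: 11.9
finger_force: 60.0
```

Emit:
move_arm(dp=[[0.7, 0.2, -3], [0.9, 0.2, -3], [0.8, 0.2, -2.9], [1, 0.2, -2.7], [0, 0, 0]], rotation=[[-0.0195, 0.067, 0], [-0.0195, 0.067, 0], [-0.0195, 0.067, 0], [-0.0195, 0.067, 0], [0, 0, 0]], hand=[0, 0, 0, 0, 0])

```text
clock: 37.02
eef_pos: [461.9, 403.0, 31.6]
eef_rot: [3.141, -0.001, 1.855]
wrist_force: [1.8, 1.3, 2.4]
finger_gap: 11.6
finger_force: 60.0
```

Emit:
move_arm(dp=[[0, 0, -0.3], [0, 0, 0], [0, 0, 0], [0, 0, 40], [0, 0, 55], [0, 0, 55], [0, 0, 55], [28, -53, 5], [28, -53, 5], [28, -53, 5]], rotation=[[0, 0, 0], [0, 0, 0], [0, 0, 0], [0, 0, 0], [0, 0, 0], [0, 0, 0], [0, 0, 0], [0, 0, 0], [0, 0, 0], [0, 0, 0]], hand=[0, 0.26, 0.26, 0.26, 0.26, 0.26, 0.26, 0.26, 0.6, 0.6])

```text
clock: 38.28
eef_pos: [545.3, 242.0, 250.9]
eef_rot: [-3.141, 0.0, 1.856]
wrist_force: [0.8, -0.8, -0.9]
finger_gap: 41.1
finger_force: 0.0
```

Emit:
move_arm(dp=[[20, -45, 5], [0, 0, 0], [0, 0, 0]], rotation=[[0, 0, 0], [0, 0, 0], [0, 0, 0]], hand=[0.6, 0.6, 0.6])

```text
clock: 38.65
eef_pos: [564.7, 199.1, 255.6]
eef_rot: [-3.141, -0.0, 1.856]
wrist_force: [0.8, 0.1, 0.0]
finger_gap: 56.5
finger_force: 0.0
```

```bash
python3 - <<'E'
from h import *
c=snap('wrist','w11'); t=snap('top','t6')
for y in(-81,-1,79): X=C0-6*U+y*V; print(X.round(1)); carrier(c,X,12,th=184)
a=cv2.resize(t['image'][180:300,180:350],(640,452)); cv2.imwrite('pics/m11.png',cv2.resize(np.vstack([c['image'][:300],a]),(510,600))[:,:,::-1])
E
```

```text
[505.4 249. ]
6 ctr [505.7 249.9] dims 61.3 35.5 yaw 0.286 caps mean [505.8 249.9]
[483.  325.9]
6 ctr [484.  325.9] dims 61.2 35.7 yaw 0.283 caps mean [484.1 325.9]
[460.7 402.7]
2 ctr [467.  384.3] dims 60.8 0.0 yaw 0.282 caps mean [467.  384.3]
```

View pics/m11.png

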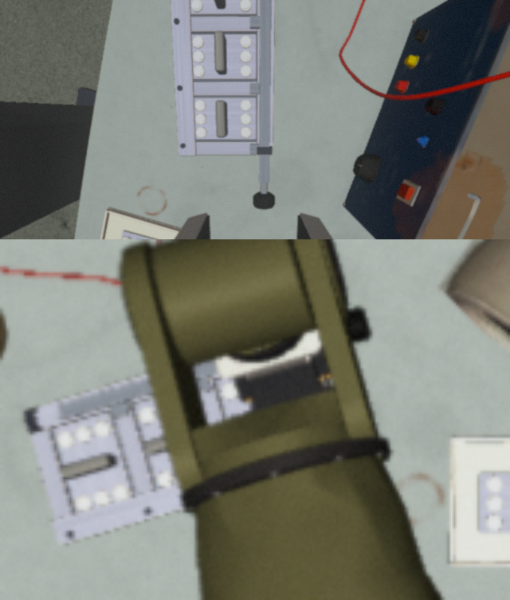

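All three fresh carriers lie flat in their pockets (caps are visible and the rows are straight). The slide is still out, with its knob at about (330,251) in the wrist frame.

```bash
python3 - <<'E'
from h import *
c=load('w11'); g=c['image'].astype(int).max(2)[230:275,300:360]; n,l,s,ce=cv2.connectedComponentsWithStats((g<60).astype(np.uint8))
i=1+s[1:,4].argmax(); print(s[i],ce[i]+[300,230],ray(c,[ce[i]+[300,230]],25))
t=load('t6'); carrier(t,(460.7,402.7),12,th=205)
E
```

```text
[ 19  12  25  19 413] [330.89104116 251.28813559] [[592.12875981 155.0842005   25.        ]]
6 ctr [461.9 404.3] dims 62.1 35.6 yaw 0.293 caps mean [461.8 404.4]
```

Emit:
move_arm(dp=[[13.6, -21.5, -25], [13.6, -21.4, -40], [0, 0, -50], [0, 0, -50], [0, 0, -45], [0, 0, -25], [0, 0, -14.5], [0, 0, 0], [0, 0, 0], [0, 0, 0]], rotation=[[0, 0, 0], [0, 0, 0], [0, 0, 0], [0, 0, 0], [0, 0, 0], [0, 0, 0], [0, 0, 0], [0, 0, 0], [0, 0, 0], [0, 0, 0]], hand=[0.6, 0.6, 0.6, 0.6, 0.6, 0.6, 0.6, 0.6, 0, 0], newtons=40)

```text
clock: 40.0
eef_pos: [592.8, 155.9, 7.6]
eef_rot: [3.14, 0.0, 1.856]
wrist_force: [-0.8, 0.4, 0.7]
finger_gap: 39.6
finger_force: 0.0
```

Emit:
move_arm(dp=[[0, 0, 0], [0, 0, 0], [-1.7, 5.9, 0], [-1.7, 5.9, 0], [-1.7, 5.9, 0], [-1.7, 5.9, 0], [-1.7, 5.9, 0], [-1.9, 6.5, 0], [0, 0, 0]], rotation=[[0, 0, 0], [0, 0, 0], [0, 0, 0], [0, 0, 0], [0, 0, 0], [0, 0, 0], [0, 0, 0], [0, 0, 0], [0, 0, 0]], hand=[0, 0, 0, 0, 0, 0, 0, 0, 0])

```text
clock: 41.12
eef_pos: [582.6, 190.5, 7.1]
eef_rot: [3.141, 0.002, 1.856]
wrist_force: [1.8, -10.4, 7.1]
finger_gap: 30.5
finger_force: 40.0
```

Emit:
move_arm(dp=[[0, 0, 0], [0, 0, 0], [0, 0, 0], [0, 0, 40], [0, 0, 50], [0, 0, 55], [0, 0, 55], [0, -10, 50], [0, -10, 0], [0, 0, 0]], rotation=[[0, 0, 0], [0, 0, 0], [0, 0, 0], [0, 0, 0], [0, 0, 0], [0, 0, 0], [0, 0, 0], [0, 0, 0], [0, 0, 0], [0, 0, 0]], hand=[0.6, 0.6, 0.6, 0.6, 0.6, 0.6, 0.6, 0.6, 0.6, 0.6])

```text
clock: 42.38
eef_pos: [581.6, 171.3, 255.5]
eef_rot: [-3.14, -0.0, 1.855]
wrist_force: [-0.7, 0.6, 0.1]
finger_gap: 56.3
finger_force: 0.0
```

```bash
python3 - <<'E'
from h import *
c=snap('wrist','w12')
g=c['image'].astype(int).max(2); k=proj(c,[[581.5,191,25]])[0].astype(int); print(k)
g=g[k[1]-30:k[1]+30,k[0]-30:k[0]+30]; n,l,s,ce=cv2.connectedComponentsWithStats((g<60).astype(np.uint8))
i=1+s[1:,4].argmax(); print(s[i],ray(c,[ce[i]+k-30],25))
cv2.imwrite('pics/w12c.png',cv2.resize(c['image'][:320,150:470],(600,600))[:,:,::-1])
E
```

```text
[323 191]
[ 18  22  27  19 440] [[581.69294467 190.42407614  25.        ]]
```

View pics/w12c.png

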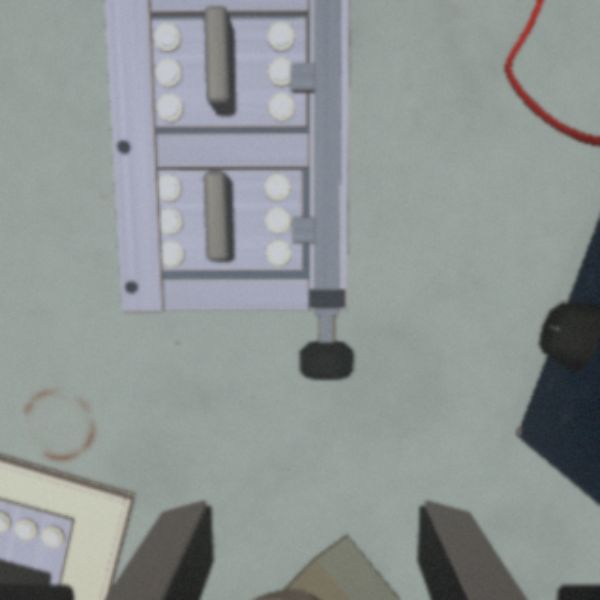

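The tongues now lie over the carriers' far ends, and the knob is back at its home position of (581.7,190.4), against (581.3,190.2) at the start. I'm handing it in.

```bash
python3 -c "
from cell import manip; print(manip.sign_off())"
```

```text
the job is handed in; nothing more can be done
None
```

The job is handed in at about 42 s on the robot's clock: the used carrier lies flat in the tray, all three fresh carriers are seated in their pockets, and the slide is home (a last close look showed two of its three tongues over the carriers); I never touched the beaker or the tape.

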